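Snap the cover onto the open bead case

TASK

Of the two wooden bead cases one is still open: fit the loose blue cover to it, leaving the other things on the table where they are. Hold the cover slanting to tuck one of its long edges under the brass lip of the case, then lower it in. Press the opposite edge gently down, without forcing it, until it has snapped under both brass catches and lies level on the ledge, and let go.

Things in the scene. Friction and masses are not known exactly. Their poses are not given: they have to be found in the camera images.
- cover: Loose flat blue plate, 90 (x) x 100 (y) x 4 mm, 0.14-0.24 kg, lying on a 3 mm card. Origin: centre of its underside, z up out of its top. A light-wood grip stands across its middle: 10 mm thick (along x), 60 mm long (along y), flat sides facing +x and -x, top 39 mm above the underside. The same turned end for end: either 100 mm edge may go under the lip.
- bead_case: The open wooden bead case, fixed; beads show inside. Origin: centre of its underside, z up, x from its front (brass lip, roughly away from the robot) to its rear (two catch posts, roughly towards the robot). Outside 108 x 120 mm. Above its ledge the opening spans x -46 to +46, y -52 to +52 mm; side and front rims reach z = 37 mm, the rear rim between the posts z = 36 mm.
- ledge (a point): Middle of the opening at ledge height, 24 mm above the case's underside; axes as bead_case. The cover's underside must end on this level ledge, which runs round the opening; seated, the cover's origin is here (1 to 2 mm play each way).
- lip (a point): Middle of the lower rear edge of the fixed brass front lip, 10 mm above the ledge, at case x = -37 mm. The lip is 3 mm thick and juts 9 mm rearward over the opening along the whole front, the front wall being at x = -46 mm, so the cover cannot go in flat. A cover slanting up to 30 degrees fits under it.
- post_left (a point): Top front edge, mid-width, of the wooden post at the case's rear +y corner: 32 mm above the ledge; the post is 28 mm wide (y) and 18 mm deep (case x 46 to 64 mm). Because of the posts and the lip the cover must slant 25 to 30 degrees, rear edge up, while its front edge goes under the lip.
- post_right (a point): The same point of the post at the case's rear -y corner.
- catch_left (a joint): Sprung brass catch in the left post, 12 mm wide, 40 mm from the case's middle line. 0 = out: nose tip at case x = 42 mm, 6.5 mm above the ledge; grows to 0.006 m as it is pushed back. Gives at 1 N, then 350 N/m. Upper face 30 degrees off vertical: the cover's rear edge lodges on it 6-11 mm above the ledge; 5-15 N down at the rear passes both catches.
- catch_right (a joint): The same catch in the right post. Each springs out again over the cover's rear edge when that lies on the ledge.
- covered_case: A second case of the same form and size, fixed, with a green cover already on it; leave it as it is. Origin: centre of its underside. Its grip's top, its highest part, is 63 mm above the table.
- tape_roll: Loose roll of masking tape, 103 mm across, 25 mm high, lying flat; bystander. Origin: centre of its underside.
- red_pliers: Red-handled pliers lying flat, 112 x 46 x 10 mm; bystander. Origin: centre of its underside.

How it is judged:
By the outcome, as a careful person would: the job done as asked, in the order asked, and still so for the second after the job is handed in, with the robot touching nothing.
It also fails if it takes over 50 s, if anything falls off the work surface, if the arm or the gripper's body presses on something with over 40 N, if the wrist force passes 120 N, or if a joint passes its speed limit or range.

ROBOT

A 6-joint arm with a two-finger parallel gripper is mounted at the origin on a cart in front of the work surface, level with it; the furniture and walls round the work are solid. World frame = base frame: x ahead of the robot, y to its left, z up, the work surface at z = 0. Lengths are in mm, angles in rad, forces in N, time in s.
With the tool pointing down it reaches from about 300 to 750 mm from the base axis. Payload 8.5 kg.
Tool frame: the origin (TCP) lies midway between the tips of the shut fingers; the grasp point (between the pads) lies 19 mm behind it; z points along the fingers, y is the line along which they close (so a half turn about z gives the same grasp; the last joint's range is limited). The gripper opens to 85 mm and grips with 20 to 120 N. Pads are 22 mm wide; open, the fingers measure 114 mm over their backs; the gripper's body (76 mm by 85 mm) begins 54 mm behind the grasp point. The pads swing forward as they close: fully open they stand 13 mm farther back than shut.
Start: joints at [1.124, 0.381, 1.297, -0, 1.464, -0.215], TCP at [126.344, 535.273, 200.422] pointing down, gripper open.
Joint ranges: [-3.11, 3.11], [-0.89, 2.33], [0.22, 2.48], [-1.42, 4.56], [0.17, 2.85], [-2.88, 2.88]. Speed limits (rad/s): [2.39, 2.39, 3.14, 3.14, 3.14, 3.14].

INTERFACE

Orientations are given as a 3x3 rotation matrix whose columns are the frame's x, y, z axes.
In Python, from cell import env, get_image, nets gives the robot as it stands.
- The arm moves only by the shell command python3 -m creep 'ROWS' [FORCE]. ROWS is JSON, a list that holds one entry, the list of rows, each a list of 7 numbers: the shift along the tool's x, y, z in cm, then the turn, a rotation vector about the tool's x, y, z in degrees, then the finger opening in cm, from 0 to 8.54. In form: [[[tx, ty, tz, wx, wy, wz, fingers], ...]]. A call has 1 to 10 rows; each row shifts and turns the commanded pose from where the row before left it, along the tool's axes as they then stand; what a row does not reach is not made up. A row lasts 1/10 s, in which the tool goes at most 50 mm and 8.59 degrees, less where a joint would pass 70% of its speed; a pose out of reach is approached as far as the arm can. A call is refused whole if a number of a shift passes 5 or a number of a turn 8.59, either way. A call with a gripper value outside its range is refused whole. The fingers move at their own pace and stop on an object; FORCE is the grip in N (left out, the last holds). Time passes only in rows, so rows that do not move let the fingers close. It gives the time, the measured TCP pose, the force, the opening and the grip force at its end, in the units of the state.
- env.state(): the state, without advancing time (a new reading comes with each control period).
- get_image(name): name is "scene" or "top" or "wrist"; returns a dict with "color" (480x640x3 uint8, red, green, blue), "intrinsics" (3x3 intrinsics, pixels), "k1" (the pictures are not rectified: a ray, as slopes to the right and down, at radius r is drawn at 1 + k1 r^2 times it, then the intrinsics apply), "camera_from_world" (4x4, takes a point from world to camera coordinates); the wrist camera has in their place "T_tool_cam" (4x4, takes a point from camera to tool coordinates, whose origin is the TCP and whose axes are the flange's). Camera axes: x right, y up, looking along -z (the intrinsics and any distortion apply to the point x, -y, -z); pixel columns grow to the right and rows downward; lengths in mm; the calibration is good to about 2 mm. A picture is of the moment at which its call begins: read the wrist's pose just before it. There is no depth.
- env.close_job(): hands the job in; it is judged then, once.
Trained networks look in the newest picture that a camera, given by its name, has taken for a name from the list of things; names that differ only in an ending like _2 or _b are one class to them, and where a whole thing is asked for, a point or a joint stands for the part that bears it (a point fixed in the world has none). Each returns a list of dicts, best first, with "p" (0 to 1); they miss things now and then, are a little off and sometimes report something else, mostly with a low value. They report only what shows in the picture. A call takes as long as a camera call.
- nets.masks_of(camera, target): "pixels" (480x640 bool, what is visible of it) and "rect" ([centre column, centre row, width, height] in pixels, round what is visible of it).
The state is a dict: "t": time; "joint_pos": joint angles; "joint_vel": joint speeds; "effort": joint torques, N m; "tcp_pos": TCP position; "tcp_rot": TCP orientation; "contact_force": force on the tool from outside, world axes, zero at the start; "ft_torque": the same for the moment, N m; "opening": finger opening in mm; "grip_force": force on a finger pad.
Only numpy, scipy, OpenCV 4.12 (cv2) and the standard library are available. Lean on these libraries where they do the work, as an engineer would, in place of code of your own. Each camera call takes 0.05 s, during which the arm holds its last target. There are 200 camera calls.

## Working session

There is one attempt and no reset: what is moved stays moved. The work goes in short steps, Python scripts to look and compute and a shell command to move; the robot and the scene stay as the last step left them, time stands still between calls to the robot, and variables do not carry over. Pictures are saved under pics/ and viewed, at most 10 in all, crops included, and the job is handed in when it is done.

```bash
ls; mkdir -p pics; python3 - <<'E'
from cell import env,get_image,nets
import cv2,numpy as np,pickle
out={}
for c in ["top","scene"]:
    d=get_image(c); 
    cv2.imwrite(f"pics/{c}0.png",d["color"][:,:,::-1])
    print(c,d["intrinsics"],d["k1"],np.round(d["camera_from_world"],3))
    for t in ["cover","bead_case","covered_case","tape_roll","red_pliers","lip","post_left","catch_left"]:
        r=nets.masks_of(c,t); out[c,t]=r
        print(t,[(round(x["p"],2),np.round(x["rect"]).tolist(),int(x["pixels"].sum())) for x in r[:4]])
    out[c]=d
pickle.dump(out,open("o0.pkl","wb"))
print(env.state())
E
```

```text
pics
top [[455.84033415   0.         317.65289408]
 [  0.         455.84033415 237.89103509]
 [  0.           0.           1.        ]] -0.09157882716603248 [[ 2.90000e-02 -9.99000e-01 -1.50000e-02  1.73242e+02]
 [ 9.94000e-01  2.70000e-02  1.07000e-01 -4.92697e+02]
 [-1.06000e-01 -1.80000e-02  9.94000e-01 -8.74754e+02]
 [ 0.00000e+00  0.00000e+00  0.00000e+00  1.00000e+00]]
cover [(0.57, [447.0, 180.0, 57.0, 58.0], 2084)]
bead_case [(0.95, [333.0, 202.0, 68.0, 72.0], 3571)]
covered_case [(0.8, [230.0, 230.0, 78.0, 75.0], 3604), (0.64, [332.0, 201.0, 67.0, 69.0], 3496)]
tape_roll [(0.74, [302.0, 284.0, 54.0, 52.0], 876), (0.64, [332.0, 202.0, 70.0, 68.0], 3457)]
red_pliers [(0.79, [387.0, 288.0, 33.0, 44.0], 435)]
lip [(0.77, [333.0, 203.0, 71.0, 70.0], 3486)]
post_left [(0.94, [333.0, 201.0, 65.0, 67.0], 3431)]
catch_left [(0.57, [333.0, 203.0, 69.0, 70.0], 3447)]
scene [[462.21800018   0.         324.94872703]
 [  0.         462.21800018 235.29908284]
 [  0.           0.           1.        ]] -0.01555648086816478 [[ 5.55000e-01 -8.32000e-01  1.30000e-02 -1.36858e+02]
 [ 5.40000e-0
[... 719 characters left out ...]
 1.46357309e+00, -2.15275410e-01]), 'joint_vel': array([ 0.00039764, -0.00195321, -0.00131218,  0.00159619, -0.0013081 ,
       -0.00065696]), 'effort': array([ 1.03803824e-03, -4.48325980e+01, -2.31459332e+01, -2.10794060e-04,
        4.89279792e-04,  3.52489025e-06]), 'tcp_pos': array([126.35516335, 535.27195716, 200.444445  ]), 'tcp_rot': array([[-9.73248071e-01,  2.29756808e-01,  4.42394582e-05],
       [ 2.29756810e-01,  9.73248070e-01,  4.41656862e-05],
       [-3.29086002e-05,  5.31484857e-05, -9.99999998e-01]]), 'contact_force': array([ 0.46569167, -0.47523901,  1.15216018]), 'ft_torque': array([-0.00409913,  0.00730467,  0.0120896 ]), 'grip_force': 0.0, 'opening': 84.92477129265107}
```

```bash
python3 - <<'E'
import cv2,numpy as np
a=cv2.imread("pics/top0.png")[135:335,180:500]; b=cv2.imread("pics/scene0.png")
cv2.imwrite("pics/topc.png",cv2.resize(a,(800,500),interpolation=cv2.INTER_CUBIC))
cv2.imwrite("pics/scenec.png",cv2.resize(b[170:370,210:510],(800,533),interpolation=cv2.INTER_CUBIC))
E
```

```text
(no output)
```

View pics/topc.png

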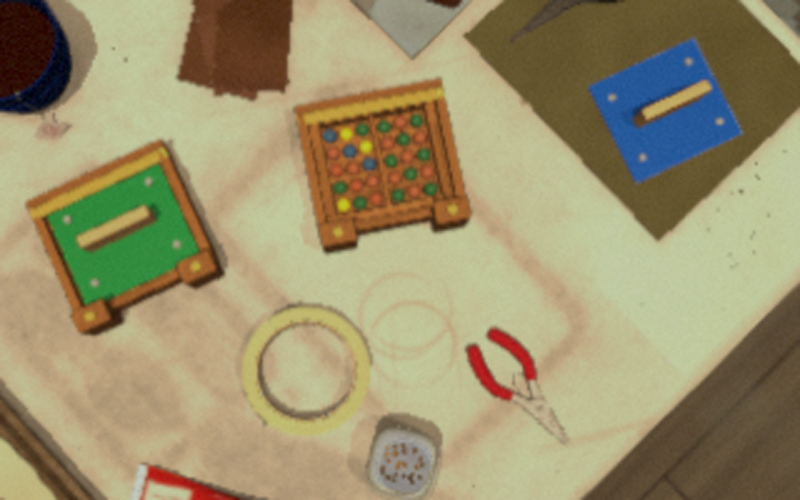

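View pics/scenec.png

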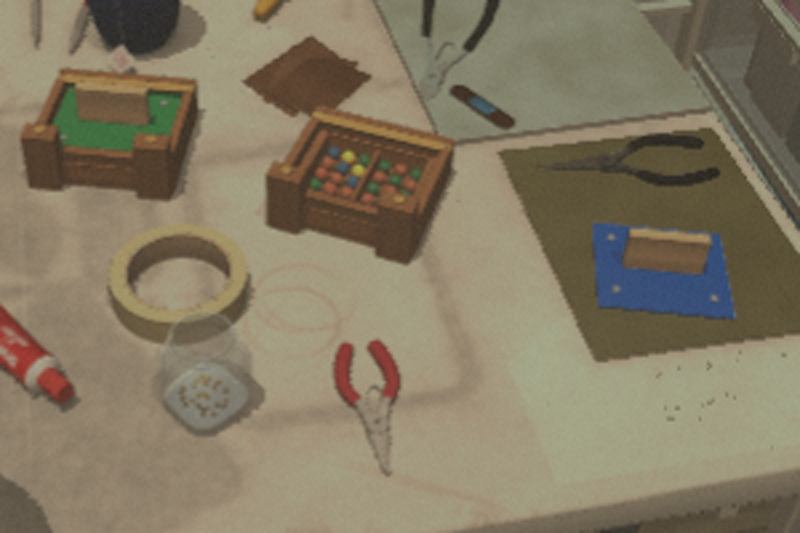

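```bash
cat > h.py <<'E'
import numpy as np
from scipy.optimize import least_squares
def proj(P,K,k1,T):
    P=np.atleast_2d(P); c=P@T[:3,:3].T+T[:3,3]
    s=np.stack([c[:,0],-c[:,1]],1)/-c[:,2:3]
    s=s*(1+k1*(s**2).sum(1,keepdims=True))
    return s@np.diag([K[0,0],K[1,1]])+K[:2,2]
def Rz(a): return np.array([[np.cos(a),-np.sin(a),0],[np.sin(a),np.cos(a),0],[0,0,1]])
def fit(obs,p0):  # obs: list of (cam(K,k1,T), pts3d local (z world), px)
    def f(p): return np.concatenate([(proj(np.array(P)@Rz(p[2]).T+[p[0],p[1],0],*c)-px).ravel() for c,P,px in obs])
    r=least_squares(f,p0,loss="soft_l1"); return r.x,f(r.x)
def cam(d,T=None): return d["intrinsics"],d["k1"],d["camera_from_world"] if T is None else T
def wristT(d,st):
    Tt=np.eye(4);Tt[:3,:3]=st["tcp_rot"];Tt[:3,3]=st["tcp_pos"]
    return np.linalg.inv(Tt@d["T_tool_cam"])
E
python3 - <<'E'
import pickle,numpy as np
from h import *
o=pickle.load(open("o0.pkl","rb"))
ct,cs=cam(o["top"]),cam(o["scene"])
T=lambda l:np.array(l)/2.5+[180,135]
S=lambda l:np.array(l)*.375+[210,170]
cov=[[50,-45,7],[50,45,7],[-50,45,7],[-50,-45,7]] # local u along long? use x=short
C=np.array([[45,-50,7],[-45,-50,7],[-45,50,7],[45,50,7.]])
# grip in top: direction (640,118)->(710,85): along local y
px=T([[742,132],[695,38],[588,87],[640,183]])
# image right=-Y. (742,132)-(640,183) bottom edge
for perm in range(2):
  q=np.roll(px,perm,0)
  print("cover",*[np.round(v,2) for v in fit([(ct,C,q)],[430,-120,3.6 if perm==0 else 2])])
# scene: corners (594,223),(724,225),(734,318),(598,306)
# grip top ends top-view, z=42
for y0 in(0.3,3.4):
  P=[[-54,-60,37],[-54,60,37]]
  print("case",*[np.round(v,2) for v in fit([(ct,P,T([[295,106],[440,80]])),(cs,P,S([[315,108],[453,142]]))],[520,130,y0])])
  print("cov'd",*[np.round(v,2) for v in fit([(ct,P,T([[27,208],[163,141]])),(cs,P,S([[62,70],[198,77]]))],[480,330,y0])])
def ray(px,z):
    return least_squares(lambda p:(proj([p[0],p[1],z],*ct)-px).ravel(),[450,0]).x
for n,p,z in [("grip a",T([640,119]),42),("grip b",T([712,86]),42),("covcorners",px[0],7),("",px[1],7),("",px[2],7),("",px[3],7),("postR",T([338,232]),56),("postL",T([452,209]),56),("tape",T([306,368]),25),("cup",T([403,455]),50),("pliers",T([520,385]),8)]:
    print(n,np.round(ray(p,z),1))
E
```

```text
cover [644.72 -75.34 319.92] [  0.91 -26.15  -1.32  47.49  -0.25   2.68   0.43 -71.29]
cover [653.07 -74.92   1.08] [  2.33 -75.65  -0.67 -34.31  -3.73  44.03   0.78   3.06]
case [565.93 161.09  41.05] [-0.85  0.27  0.31 -0.15  0.22 -0.12  0.18  0.25]
cov'd [501.58 361.65 -52.92] [ 0.29 -1.02 -0.02 -0.74 -0.92  1.05 -0.42  2.14]
case [565.93 161.09   3.35] [-0.85  0.27  0.31 -0.15  0.22 -0.12  0.18  0.25]
cov'd [501.58 361.65   3.63] [ 0.29 -1.02 -0.02 -0.74 -0.92  1.05 -0.42  2.14]
grip a [602.6 -44.6]
grip b [ 631.4 -102.8]
covcorners [ 602.8 -138.3]
 [681.6 -99.9]
 [636.7 -10. ]
 [557.5 -52.9]
postR [504.  191.7]
postL [524.2 104.5]
tape [399.5 214.5]
cup [335.4 137.5]
pliers [390.8  43.6]
```

```bash
python3 -m creep '[[[-4.2,-2.5,-0.2,0,0,0,8.5],[-4.2,-2.5,-0.2,0,0,0,8.5],[-4.2,-2.5,-0.2,0,0,0,8.5],[-4.2,-2.5,-0.2,0,0,0,8.5],[-4.2,-2.5,-0.2,0,0,0,8.5],[-4.2,-2.5,-0.2,0,0,0,8.5],[-4.2,-2.5,-0.2,0,0,0,8.5],[-4.2,-2.5,-0.2,0,0,0,8.5],[-4.2,-2.5,-0.2,0,0,0,8.5],[-4.2,-2.5,-0.2,0,0,0,8.5]]]' 40; python3 -m creep '[[[0,0,0,0,0,8,8.5],[0,0,0,0,0,8,8.5],[0,0,0,0,0,8,8.5],[0,0,0,0,0,8,8.5],[0,0,0,0,0,8,8.5],[0,0,0,0,0,8,8.5],[0,0,0,0,0,8,8.5],[0,0,0,0,0,8,8.5]]]'; python3 - <<'E'
from cell import env,get_image,nets
import cv2,numpy as np,pickle
from h import *
s=env.state(); d=get_image("wrist"); print(np.round(d["T_tool_cam"],3),d["intrinsics"],d["k1"]);print(np.round(s["tcp_pos"],1),np.round(s["tcp_rot"],4),s["t"],s["joint_pos"])
pickle.dump((s,d),open("w1.pkl","wb")); im=d["color"][:,:,::-1].copy()
c=cam(d,wristT(d,s))
for P in [(566,161,37)]: print(proj(P,*c))
cv2.imwrite("pics/w1.png",im)
E
```

```text
t: 1.9
tcp_pos: [478.9, 193.8, 220.7]
tcp_rot: [[-0.973, 0.23, 0.0], [0.23, 0.973, 0.0], [-0.0, 0.0, -1.0]]
contact_force: [-0.8, 0.3, -0.2]
opening: 85.0
grip_force: 0.0
t: 2.7
tcp_pos: [477.7, 195.5, 220.4]
tcp_rot: [[-0.215, 0.977, 0.0], [0.977, 0.215, -0.0], [-0.0, 0.0, -1.0]]
contact_force: [-0.3, -0.1, 1.1]
opening: 85.2
grip_force: 0.0
[[ 1.00000e-03  9.51000e-01  3.09000e-01  7.83470e+01]
 [ 1.00000e+00 -1.00000e-03  0.00000e+00 -7.06000e-01]
 [ 0.00000e+00  3.09000e-01 -9.51000e-01 -1.72869e+02]
 [ 0.00000e+00  0.00000e+00  0.00000e+00  1.00000e+00]] [[397.94243842   0.         323.53100968]
 [  0.         397.94243842 238.35122912]
 [  0.           0.           1.        ]] 0.01330250895285427
[477.7 195.5 220.4] [[-0.2145  0.9767  0.    ]
 [ 0.9767  0.2145 -0.    ]
 [-0.      0.     -1.    ]] 2.7 [ 1.58748873e-01  3.06637391e-01  1.35177955e+00 -1.51936334e-05
  1.48314439e+00 -5.74496754e-02]
[[407.08035832 253.6329252 ]]
```

View pics/w1.png

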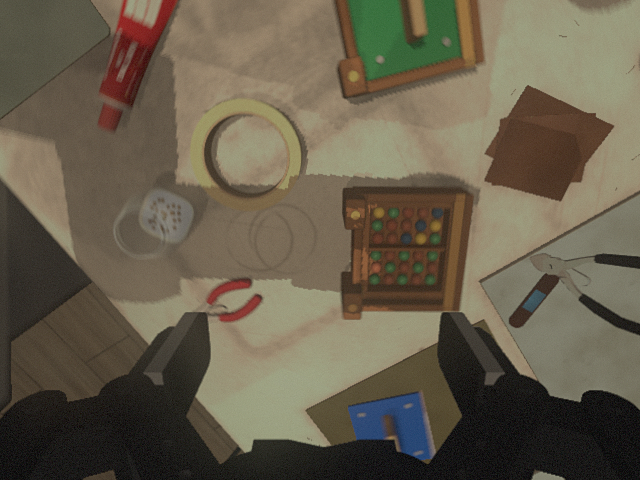

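```bash
python3 - <<'E'
import cv2
a=cv2.imread("pics/w1.png")[178:328,330:485]
cv2.imwrite("pics/w1c.png",cv2.resize(a,(620,600),interpolation=cv2.INTER_CUBIC))
E
```

```text
(no output)
```

View pics/w1c.png

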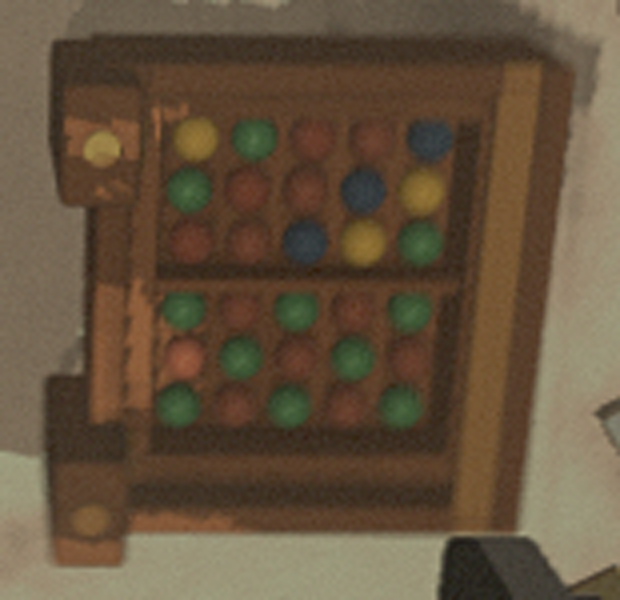

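```bash
python3 - <<'E'
import pickle
from h import *
s,d=pickle.load(open("w1.pkl","rb")); c=cam(d,wristT(d,s))
o=pickle.load(open("o0.pkl","rb")); ct,cs=cam(o["top"]),cam(o["scene"])
A=lambda l:np.array(l)/4+[330,178]
T=lambda l:np.array(l)/2.5+[180,135]; S=lambda l:np.array(l)*.375+[210,170]
L=[[-37,-52,37],[-46,-52,37],[-37,52,37],[-46,52,37]]
lp=A([[502,63],[541,65],[453,528],[491,530]])
kn=A([[102,148],[90,520]])
R=[[-54,-60,37],[-54,60,37]]
for yk in(40,46):
  K=[[55,-yk,56],[55,yk,56]]
  for n,ob in dict(lip=[(c,L,lp)],lipknob=[(c,L,lp),(c,K,kn)],fixed=[(ct,R,T([[295,106],[440,80]])),(cs,R,S([[315,108],[453,142]])),(ct,K,T([[338,232],[452,209]]))],all=[(c,L,lp),(c,K,kn),(ct,R,T([[295,106],[440,80]])),(cs,R,S([[315,108],[453,142]])),(ct,K,T([[338,232],[452,209]]))]).items():
    p,r=fit(ob,[566,161,3.35]); print(yk,n,np.round(p,3),np.round(r,1))
E
```

```text
40 lip [567.52  166.069   3.347] [ -0.1   1.8   0.1   1.4   0.2 -11.   -0.2 -11.3]
40 lipknob [568.464 163.323   3.349] [-0.2  4.8 -0.   4.4  0.4 -8.4 -0.  -8.8 -0.1  0.8 -0.  -9.5]
40 fixed [566.673 160.615   3.362] [-0.8  0.2  0.2 -0.7  0.3 -0.1  0.4 -0.1  2.1 -0.1 -2.7  1.2]
40 all [568.482 162.497   3.349] [-0.4  5.7 -0.3  5.3  0.2 -7.7 -0.3 -8.1 -0.3  1.7 -0.2 -8.7 -1.4 -1.1
 -0.3 -1.3  0.4 -1.   0.2 -0.5  0.8 -1.2 -3.9  0.6]
46 lip [567.52  166.069   3.347] [ -0.1   1.8   0.1   1.4   0.2 -11.   -0.2 -11.3]
46 lipknob [569.701 159.159   3.351] [-0.4  9.4 -0.3  9.   0.4 -4.5 -0.1 -4.9  0.3 -1.   0.1  0.4]
46 fixed [566.865 160.429   3.364] [-0.8  0.2  0.3 -0.9  0.3 -0.1  0.5 -0.1 -0.8  0.5  0.5  0.4]
46 all [569.011 160.21    3.358] [-1.2  7.8 -1.   7.3  0.5 -5.8  0.1 -6.3 -0.6 -1.8 -0.  -0.3 -0.5 -1.
  0.6 -1.8  1.1 -0.6  1.1 -0.5 -0.8 -0.7  0.5 -0.5]
```

```bash
python3 - <<'E'
import pickle
from h import *
s,d=pickle.load(open("w1.pkl","rb")); c=cam(d,wristT(d,s))
o=pickle.load(open("o0.pkl","rb")); ct,cs=cam(o["top"]),cam(o["scene"])
A=lambda l:np.array(l)/4+[330,178]
T=lambda l:np.array(l)/2.5+[180,135]; S=lambda l:np.array(l)*.375+[210,170]
lp=A([[502,63],[541,65],[453,528],[491,530]])
kn=A([[102,148],[90,520]])
R=[[-54,-60,37],[-54,60,37]]
K=[[55,-46,56],[55,46,56]]
for yl in (58,60):
  L=[[-37,-yl,37],[-46,-yl,37],[-37,yl,37],[-46,yl,37]]
  for n,ob in dict(lip=[(c,L,lp)],lipknob=[(c,L,lp),(c,K,kn)],all=[(c,L,lp),(c,K,kn),(ct,R,T([[295,106],[440,80]])),(cs,R,S([[315,108],[453,142]])),(ct,K,T([[338,232],[452,209]]))]).items():
    p,r=fit(ob,[566,161,3.35]); print(yl,n,np.round(p,3),np.round(r,1))
px=T([[742,132],[695,38],[588,87],[640,183]])
C=np.array([[-45,50,7],[45,50,7],[45,-50,7],[-45,-50,7.]])
for q in (C,C*[-1,1,1],C*[1,-1,1],C*[-1,-1,1]):
  g=[[0,-30,42],[0,30,42]]
  print("cover",*[np.round(v,2) for v in fit([(ct,q,px)],[619,-75,.464])])
Cs=S([[594,223],[724,225],[734,318],[598,306]])
E
```

```text
58 lip [569.216 160.638   3.358] [-0.1  1.   0.1  0.5  0.2 -0.7 -0.2 -1.2]
58 lipknob [569.395 160.078   3.361] [-0.3  1.5 -0.1  1.   0.4 -0.3 -0.1 -0.8 -0.4 -1.4  0.5  0.1]
58 all [569.005 160.266   3.362] [-0.7  1.1 -0.5  0.6  0.2 -0.6 -0.3 -1.1 -0.8 -1.6  0.2 -0.1 -0.6 -0.9
  0.4 -1.9  1.  -0.6  1.  -0.6 -0.7 -0.7  0.6 -0.6]
60 lip [569.395 160.006   3.361] [-0.1 -0.6  0.1 -1.2  0.2  1.5 -0.2  1. ]
60 lipknob [569.469 159.751   3.361] [-0.1 -0.3  0.1 -0.9  0.2  1.8 -0.3  1.3 -0.4 -1.   0.5  0.4]
60 all [569.067 160.036   3.363] [-0.5 -0.8 -0.3 -1.3  0.   1.4 -0.5  0.9 -0.9 -1.4  0.2  0.1 -0.5 -0.9
  0.5 -1.9  1.1 -0.6  1.1 -0.6 -0.6 -0.7  0.7 -0.6]
cover [619.63 -76.44 -38.88] [-58.75 -23.73  -0.29  -0.61  61.06  23.95   0.29   0.54]
cover [619.67 -75.4  116.71] [ 1.05  0.14 -0.33 -0.47  0.16 -0.04 -0.67  0.33]
cover [ 6.1967e+02 -7.5400e+01  4.8000e-01] [ 1.05  0.14 -0.33 -0.47  0.16 -0.04 -0.67  0.33]
cover [619.95 -74.25 -38.65] [  0.78  -1.29 -15.27  60.32  -0.71   1.08  13.32 -60.72]
```

```bash
python3 -m creep '[[[-3.7,1.0,1.5,0,0,0,5],[-3.7,1.0,1.5,0,0,0,5],[-3.7,1.0,1.5,0,0,0,5],[-3.7,1.0,1.5,0,0,0,5],[-3.7,1.0,1.5,0,0,0,5],[-3.7,1.0,1.5,0,0,0,5],[-3.7,1.0,1.5,0,0,0,5],[-3.7,1.0,1.5,0,0,0,5],[0,0,0,0,0,-7.5,5],[0,0,0,0,0,-7.5,5]]]';  python3 -m creep '[[[0,0,0,0,0,0,5],[0,0,0,0,0,0,5]]]'; python3 - <<'E'
from cell import env,get_image,nets
import cv2,numpy as np,pickle
from h import *
s=env.state(); d=get_image("wrist"); print(np.round(s["tcp_pos"],1),np.round(s["tcp_rot"],4),s["t"],s["joint_pos"])
pickle.dump((s,d),open("w2.pkl","wb")); im=d["color"][:,:,::-1].copy()
c=cam(d,wristT(d,s))
C=np.array([[-45,50,7],[45,50,7],[45,-50,7],[-45,-50,7.]]);G=np.array([[-5,-30,42],[5,-30,42],[5,30,42],[-5,30,42.]])
im=cv2.resize(im,None,fx=1.25,fy=1.25,interpolation=cv2.INTER_CUBIC)
for M in(C,G):
  q=proj(M@Rz(.48).T+[619.7,-75.4,0],*c); print(np.round(q))
  cv2.polylines(im,[np.round(q*1.25).astype(int)],True,(0,255,255),1)
cv2.imwrite("pics/w2.png",im)
E
```

```text
t: 3.75
tcp_pos: [620.9, -76.9, 99.4]
tcp_rot: [[-0.471, 0.882, -0.001], [0.882, 0.471, 0.0], [0.001, -0.001, -1.0]]
contact_force: [0.4, 0.6, -0.4]
opening: 50.3
grip_force: 0.0
t: 3.95
tcp_pos: [620.9, -75.6, 100.5]
tcp_rot: [[-0.463, 0.886, 0.0], [0.886, 0.463, -0.0], [-0.0, 0.0, -1.0]]
contact_force: [-0.1, -0.4, 0.5]
opening: 49.9
grip_force: 0.0
[620.9 -75.6 100.5] [[-4.634e-01  8.861e-01  1.000e-04]
 [ 8.861e-01  4.634e-01 -0.000e+00]
 [-1.000e-04  1.000e-04 -1.000e+00]] 3.95 [-3.10069653e-01  5.92625807e-01  1.22865364e+00 -7.99659693e-06
  1.32022871e+00 -7.91928670e-01]
[[255. 153.]
 [392. 154.]
 [384. 292.]
 [262. 292.]]
[[315. 287.]
 [331. 287.]
 [332. 194.]
 [315. 194.]]
```

View pics/w2.png

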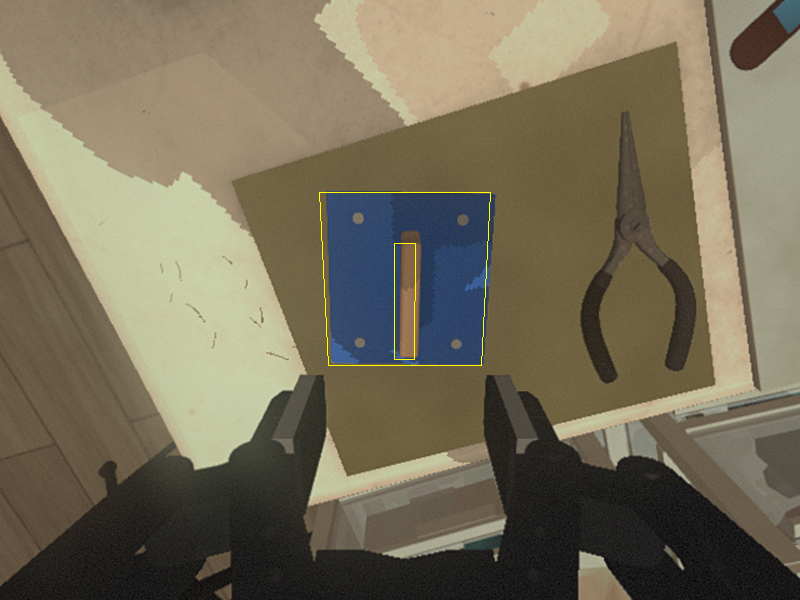

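```bash
python3 -m creep '[[[0.1,0.1,3,0,0,0,4],[0.1,0.1,3,0,0,0,4],[0,0,1.5,0,0,0,4],[0,0,1.0,0,0,0,4],[0,0,0,0,0,0,4]]]' 60; python3 -m creep '[[[0,0,0,0,0,0,0],[0,0,0,0,0,0,0],[0,0,0,0,0,0,0],[0,0,0,0,0,0,0],[0,0,0,0,0,0,0]]]' 60
```

```text
t: 4.5
tcp_pos: [621.3, -72.7, 14.5]
tcp_rot: [[-0.465, 0.886, -0.002], [0.886, 0.465, 0.001], [0.001, -0.001, -1.0]]
contact_force: [0.6, -0.2, -0.6]
opening: 39.7
grip_force: 0.0
t: 5.0
tcp_pos: [621.8, -73.0, 15.7]
tcp_rot: [[-0.465, 0.885, 0.0], [0.885, 0.465, -0.0], [-0.0, 0.0, -1.0]]
contact_force: [-0.4, -0.3, -0.6]
opening: -0.1
grip_force: 0.0
```

```bash
python3 - <<'E'
from cell import env,get_image,nets
import cv2
w=get_image("wrist")["color"];t=get_image("top")["color"];s=get_image("scene")["color"]
import numpy as np
f=lambda a:cv2.resize(a[:,:,::-1],(400,300),interpolation=cv2.INTER_AREA)
g=lambda a:cv2.resize(np.ascontiguousarray(a[:,:,::-1]),(400,300),interpolation=cv2.INTER_CUBIC)
cv2.imwrite("pics/c3.png",np.vstack([np.hstack([f(w),g(w[300:450,220:420])]),np.hstack([g(t[130:230,390:523]),g(s[220:320,390:523])])]))
E
```

```text
(no output)
```

View pics/c3.png

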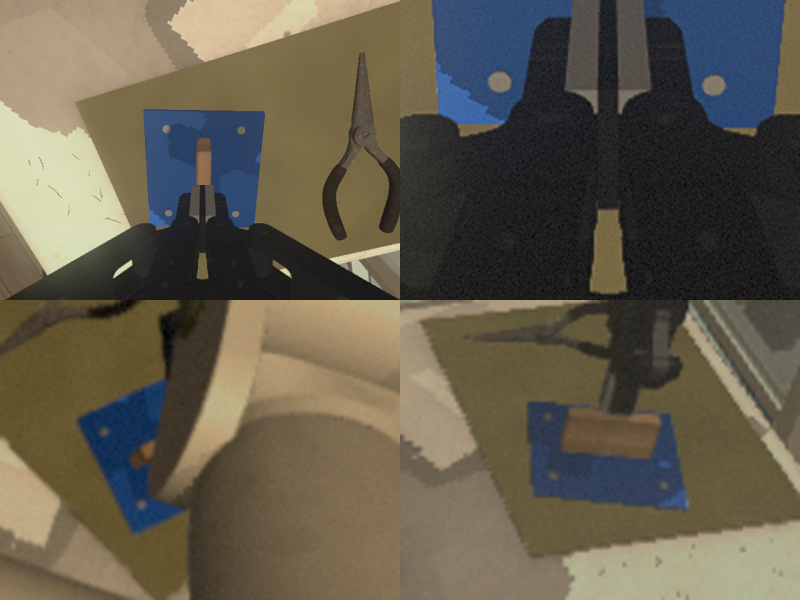

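```bash
python3 - <<'E'
from cell import env,get_image,nets
import cv2,numpy as np
s=env.state();print(s["opening"],s["grip_force"],s["tcp_pos"])
w=get_image("wrist")["color"][:,:,::-1]
cv2.imwrite("pics/c4.png",cv2.resize(np.ascontiguousarray(w[200:350,225:425]),(800,600),interpolation=cv2.INTER_CUBIC))
E
```

```text
0.12626517660024283 0.0 [621.75010379 -72.91304394  15.48891145]
```

View pics/c4.png

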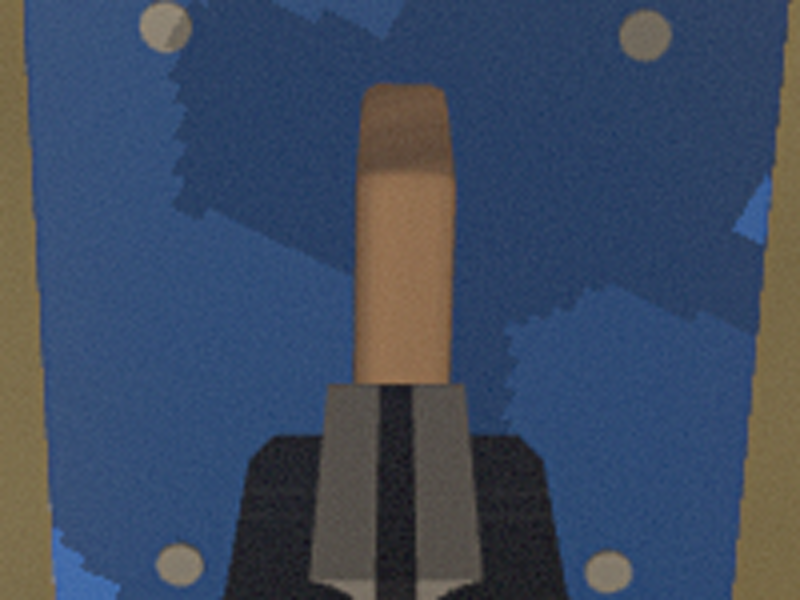

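```bash
python3 - <<'E'
from cell import env
import pickle
from h import *
o=pickle.load(open("o0.pkl","rb")); cs=cam(o["scene"]); s=env.state()
for p in [(-7,0,0),(-18,0,0),(0,0,0),(11,0,-36.6),(0,0,-36.6),(-11,0,-36.6)]:
  w=s["tcp_rot"]@p+s["tcp_pos"]; q=proj(w,*cs)[0]; print(p,np.round(w),np.round(q,1),"crop",np.round((q-[390,220])*[400/133,3]+[400,300]))
C=np.array([[-45,50,7],[45,50,7],[45,-50,7],[-45,-50,7.],[-5,-30,42],[-5,30,42],[-5,30,7],[-5,-30,7]])
print(np.round((proj(C@Rz(.48).T+[621,-74,0],*cs)-[390,220])*[400/133,3]+[400,300]))
print(s["joint_pos"])
E
```

```text
(-7, 0, 0) [625. -79.  15.] [461.9 268. ] crop [616. 444.]
(-18, 0, 0) [630. -89.  15.] [467.4 268.5] crop [633. 445.]
(0, 0, 0) [622. -73.  15.] [458.4 267.7] crop [606. 443.]
(11, 0, -36.6) [617. -63.  52.] [456.5 254.1] crop [600. 402.]
(0, 0, -36.6) [622. -73.  52.] [462.1 254.5] crop [617. 404.]
(-11, 0, -36.6) [627. -83.  52.] [467.8 255. ] crop [634. 405.]
[[534. 496.]
 [525. 402.]
 [670. 414.]
 [690. 509.]
 [662. 425.]
 [569. 417.]
 [560. 455.]
 [650. 462.]]
[-3.05593108e-01  6.86626526e-01  1.32058887e+00 -4.12382662e-05
  1.13431751e+00 -7.89378391e-01]
```

```bash
python3 -m creep '[[[0,0,0,0,0,0,4],[0,0,0,0,0,0,4],[0,0,0,0,0,0,4],[0,0,0.2,0,0,0,4],[0,0,0.2,0,0,0,4],[0,0,0.2,0,0,0,4],[0,0,0,0,0,0,4]]]'; python3 -m creep '[[[0,0,0.3,0,0,0,4],[0,0,0,0,0,0,4]]]'
```

```text
t: 5.9
tcp_pos: [621.5, -72.9, 9.0]
tcp_rot: [[-0.465, 0.885, -0.001], [0.885, 0.465, 0.0], [0.001, -0.001, -1.0]]
contact_force: [0.5, 0.5, 0.1]
opening: 39.9
grip_force: 0.0
t: 6.1
tcp_pos: [621.5, -72.9, 6.0]
tcp_rot: [[-0.465, 0.885, -0.001], [0.885, 0.465, 0.0], [0.001, -0.0, -1.0]]
contact_force: [-0.4, -0.3, 0.4]
opening: 40.2
grip_force: 0.0
```

```bash
python3 -m creep '[[[0,0,0.3,0,0,0,4],[0,0,0.3,0,0,0,4],[0,0,0,0,0,0,4]]]'; python3 -m creep '[[[0,0,0.3,0,0,0,4],[0,0,0.3,0,0,0,4],[0,0,0,0,0,0,4]]]';  python3 -m creep '[[[0,0,0.3,0,0,0,4],[0,0,0.3,0,0,0,4],[0,0,0,0,0,0,4]]]'; python3 - <<'E'
from cell import env,get_image,nets
import cv2,numpy as np
s=env.state();print(s["opening"],s["grip_force"],s["tcp_pos"])
w=get_image("wrist")["color"][:,:,::-1]; q=get_image("scene")["color"][:,:,::-1]
g=lambda a:cv2.resize(np.ascontiguousarray(a),(400,300),interpolation=cv2.INTER_CUBIC)
cv2.imwrite("pics/c5.png",np.hstack([g(w[180:390,185:465]),g(q[220:320,390:523])]))
E
```

```text
t: 6.4
tcp_pos: [621.5, -72.9, -0.1]
tcp_rot: [[-0.465, 0.885, -0.001], [0.885, 0.465, 0.0], [0.001, -0.001, -1.0]]
contact_force: [0.2, 0.3, 0.4]
opening: 39.8
grip_force: 0.0
t: 6.7
tcp_pos: [621.4, -72.9, -6.1]
tcp_rot: [[-0.465, 0.885, -0.001], [0.885, 0.465, 0.0], [0.001, -0.001, -1.0]]
contact_force: [-0.4, -0.2, -0.1]
opening: 40.0
grip_force: 0.0
t: 7.0
tcp_pos: [621.4, -72.8, -12.1]
tcp_rot: [[-0.465, 0.885, -0.001], [0.885, 0.465, 0.0], [0.001, -0.001, -1.0]]
contact_force: [-0.5, 0.3, -0.5]
opening: 39.8
grip_force: 0.0
39.83360421448935 0.0 [621.44444403 -72.8467133  -12.08227163]
```

View pics/c5.png

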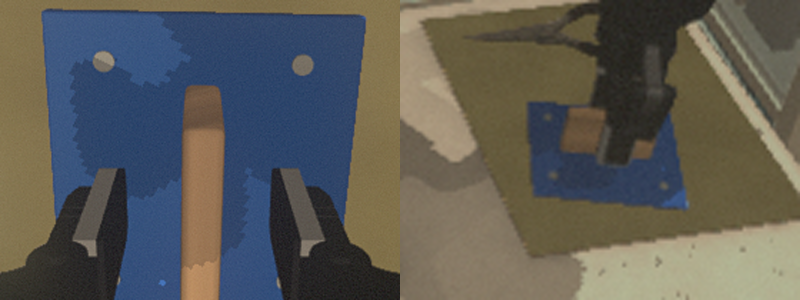

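```bash
python3 -m creep '[[[0,0,0.3,0,0,0,4],[0,0,0.2,0,0,0,4],[0,0,0,0,0,0,4]]]';  python3 -m creep '[[[0,0,0,0,0,0,0],[0,0,0,0,0,0,0],[0,0,0,0,0,0,0],[0,0,0,0,0,0,0]]]' 60
```

```text
t: 7.4
tcp_pos: [621.5, -72.9, -17.0]
tcp_rot: [[-0.465, 0.885, -0.001], [0.885, 0.465, 0.0], [0.0, -0.0, -1.0]]
contact_force: [0.2, 0.6, -0.0]
opening: 40.5
grip_force: 0.0
t: 7.8
tcp_pos: [621.9, -73.0, -16.3]
tcp_rot: [[-0.465, 0.885, 0.0], [0.885, 0.465, -0.0], [-0.0, 0.0, -1.0]]
contact_force: [0.4, 0.0, 1.7]
opening: 9.1
grip_force: 59.0
```

```bash
python3 -m creep '[[[0,0,-1.5,0,0,0,0],[0,0,-3.5,0,0,0,0],[0,0,-4,0,0,0,0],[0,0,-2,0,0,7.5,0],[0,0,-1,0,0,7.5,0],[3,0,0,0,0,0,0],[5,0,0,0,0,0,0],[3.5,0,0,0,0,0,0],[0,0,0,0,0,0,0],[0,0,0,0,0,0,0]]]'; python3 - <<'E'
from cell import env,get_image,nets
import cv2,numpy as np,pickle
from h import *
s=env.state(); d=get_image("wrist"); pickle.dump((s,d),open("w3.pkl","wb"))
print(np.round(s["tcp_pos"],1),np.round(s["tcp_rot"],4),s["opening"],s["ft_torque"])
im=d["color"][:,:,::-1].copy()
b=(im[...,0].astype(int)-im[...,2]>40).astype(np.uint8)
n,l,st,_=cv2.connectedComponentsWithStats(b); k=1+st[1:,4].argmax(); m=(l==k).astype(np.uint8); print(st[k])
c=cam(d,wristT(d,s))
L=np.array([[-37,-60,37],[-46,-60,37],[-46,60,37],[-37,60,37.]])
q=proj(L@Rz(3.361).T+[569.3,160.1,0],*c);print(np.round(q,1))
kk=proj(np.array([[55,-46,56],[55,46,56.]])@Rz(3.361).T+[569.3,160.1,0],*c);print(kk.round(1))
cv2.imwrite("pics/w3.png",im)
u0,v0=140,0
a=cv2.resize(np.ascontiguousarray(im[0:300,140:540]),(800,600),interpolation=cv2.INTER_CUBIC)
cv2.imwrite("pics/w3c.png",a)
E
```

```text
t: 8.8
tcp_pos: [596.2, 39.8, 103.3]
tcp_rot: [[-0.222, 0.975, -0.0], [0.975, 0.222, -0.0], [-0.0, -0.0, -1.0]]
contact_force: [0.0, -0.4, -1.2]
opening: 8.8
grip_force: 58.6
[596.2  39.8 103.3] [[-2.216e-01  9.751e-01 -3.000e-04]
 [ 9.751e-01  2.216e-01 -2.000e-04]
 [-1.000e-04 -4.000e-04 -1.000e+00]] 8.762669500843076 [ 0.02240579 -0.01141947  0.00339017]
[  210   191   231   177 27202]
[[ 403.1 -119.4]
 [ 421.7 -119.4]
 [ 404.2  136.5]
 [ 388.7  136.5]]
[[ 204.8 -105. ]
 [ 220.9  110.5]]
```

View pics/w3c.png

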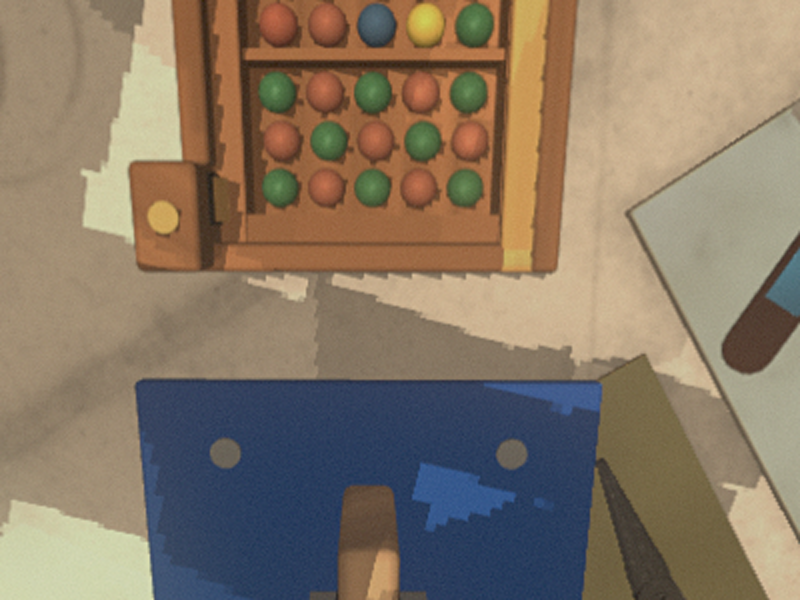

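```bash
python3 - <<'E'
import pickle
from h import *
s,d=pickle.load(open("w3.pkl","rb")); c=cam(d,wristT(d,s))
A=lambda l:np.array(l)/2+[140,0]
ob=[(c,[[-37,60,37],[-46,60,37],[-54,60,37]],A([[502,270],[531,271],[557,270]])),(c,[[55,46,57]],A([[163,217]]))]
def fline(p):
    r=[fit.__defaults__]
for K in (56,57,58):
  ob[1]=(c,[[55,46,K]],A([[163,217]]))
  # add line points: lip edges at crop row 0: solve y param
  L=A([[515,0],[548,0]])
  def f(p):
    R=Rz(p[2]); t=np.array([p[0],p[1],0])
    e=[(proj(np.array(P)@R.T+t,*cc)-px).ravel() for cc,P,px in ob]
    q=proj(np.array([[-37,p[3],37],[-46,p[4],37]])@R.T+t,*c)-L
    return np.concatenate(e+[q.ravel()])
  r=least_squares(f,[569,160,3.361,0,0]); print(np.round(r.x,3),np.round(r.fun,1))
ct=(d["intrinsics"],d["k1"],np.linalg.inv(d["T_tool_cam"]))
# cover in tool: tool axes; cover x'=tool y; plate top corners at tool x=+50
px=A([[137,381],[600,381]]); 
# side edges: at crop row 600: left 155,right 584
S=A([[155,600],[584,600]])
def g(p): # x off,y off,yaw,ztop
    R=Rz(p[2]); t=np.array([p[0],p[1],p[3]])
    q=proj(np.array([[50,-45,0],[50,45,0],[p[4],-45,0],[p[5],45,0]])@R.T+t,*ct)
    return (q-np.vstack([px,S])).ravel()
r=least_squares(g,[0,0,0,-23,10,10]); print(np.round(r.x,3),np.round(r.fun,1))
E
```

```text
[569.67  161.051   3.361  -8.739  -8.736] [-1.2 -0.  -0.2 -0.5  0.5  0.1  0.4  0.3 -0.1 -0.   0.5  0. ]
[569.706 161.048   3.361  -8.737  -8.731] [-1.1 -0.  -0.1 -0.5  0.6  0.1  0.   0.3 -0.  -0.   0.6  0. ]
[569.743 161.045   3.362  -8.735  -8.726] [-1.  -0.  -0.  -0.5  0.7  0.1 -0.3  0.4  0.   0.   0.6  0. ]
[-1.6410e+00 -2.8000e-01 -2.0000e-03 -2.0732e+01  3.2820e+00  3.1630e+00] [-0.5  0.3  0.9 -0.1  0.6 -0.1 -1.  -0.1]
```

```bash
cat > goal.py <<'E'
import sys
from h import *
from cell import env
from scipy.spatial.transform import Rotation as Ro
OFF=np.array([-1.3,-.3,-18.5]); CASE=np.array([569.7,161.0,24.0]); YAW=3.361
def cover(s=None):
    s=s or env.state(); Rc=Rz(YAW); R=s["tcp_rot"]
    O=Rc.T@(s["tcp_pos"]+R@OFF-CASE); x=-(Rc.T@R[:,1]); 
    P=O-45*x; Q=O+45*x; return s,O,P,Q,np.degrees(np.arcsin(x[2]))
def report():
    s,O,P,Q,th=cover(); print("O",O.round(1),"front",P.round(1),"rear",Q.round(1),"tilt",round(th,2),"open",round(s["opening"],1),"F",(Rz(YAW).T@s["contact_force"]).round(1),"M",s["ft_torque"].round(2),"t",round(s["t"],2)); return s
def goal(th,px,pz,y=0):
    s=report(); th=np.radians(th); Rc=Rz(YAW); ex=np.array([np.cos(th),0,np.sin(th)])
    n=np.array([-np.sin(th),0,np.cos(th)])
    R=Rc@np.stack([[0,-1,0],-ex,-n],1); O=np.array([px,y,pz])+45*ex
    tcp=CASE+Rc@O-R@OFF; d=tcp-s["tcp_pos"]
    print("rot",np.degrees(Ro.from_matrix(s["tcp_rot"].T@R).as_rotvec()).round(2),"d(cur)cm",(s["tcp_rot"].T@d/10).round(2),"d(target)cm",(R.T@d/10).round(2))
if __name__=="__main__":
    a=list(map(float,sys.argv[1:]))
    goal(*a) if a else report()
E
python3 goal.py 28 -25 60
```

```text
O [  0.7 126.2  97.8] front [-44.3 126.1  97.8] rear [ 45.7 126.4  97.8] tilt 0.01 open 8.9 F [ 0.1  0.2 -0.9] M [-0.03 -0.06 -0.01] t 8.85
rot [27.99  0.05  0.15] d(cur)cm [12.63 -2.24  1.46] d(target)cm [12.62 -1.32  2.36]
```

```bash
python3 -m creep '[[[0,0,0,7,0,0,0],[0,0,0,7,0,0,0],[0,0,0,7,0,0,0],[0,0,0,7,0,0,0],[3,-0.3,0.6,0,0,0,0],[4,-0.4,0.7,0,0,0,0],[3.6,-0.4,0.7,0,0,0,0],[2,-0.2,0.4,0,0,0,0],[0,0,0,0,0,0,0],[0,0,0,0,0,0,0]]]' 80; python3 goal.py 28 -32 7
```

```text
t: 9.85
tcp_pos: [547.1, 156.1, 88.3]
tcp_rot: [[-0.22, 0.862, -0.457], [0.976, 0.194, -0.103], [-0.001, -0.469, -0.883]]
contact_force: [0.2, 0.0, -2.7]
opening: 8.7
grip_force: 82.3
O [14.7  1.1 80.8] front [-25.1   1.1  59.7] rear [ 54.4   1.2 101.9] tilt 27.97 open 8.7 F [-0.2  0.  -2.7] M [ 0.05 -0.35  0.04] t 9.85
rot [0.03 0.08 0.08] d(cur)cm [0.12 3.08 4.32] d(target)cm [0.12 3.08 4.32]
```

```bash
python3 -m creep '[[[0,1.0,1.4,0,0,0,0],[0.1,1.0,1.4,0,0,0,0],[0,0.6,0.8,0,0,0,0],[0,0,0,0,0,0,0]]]' ; python3 goal.py 28 -32 6;  python3 goal.py 28 -43.3 1.5
```

```text
t: 10.25
tcp_pos: [551.5, 158.9, 42.0]
tcp_rot: [[-0.22, 0.859, -0.462], [0.976, 0.194, -0.103], [0.001, -0.473, -0.881]]
contact_force: [-0.1, 0.7, -1.9]
opening: 8.7
grip_force: 82.4
O [ 9.7 -0.6 34.4] front [-29.9  -0.7  13.1] rear [49.3 -0.5 55.7] tilt 28.24 open 8.7 F [-0.  -0.7 -1.9] M [ 0.05 -0.34  0.07] t 10.25
rot [-0.24  0.03  0.11] d(cur)cm [-0.06  0.53  0.55] d(target)cm [-0.06  0.52  0.55]
O [ 9.7 -0.6 34.4] front [-29.9  -0.7  13.1] rear [49.3 -0.5 55.7] tilt 28.24 open 8.7 F [-0.  -0.7 -1.9] M [ 0.05 -0.34  0.07] t 10.25
rot [-0.24  0.03  0.11] d(cur)cm [-0.07  1.73  0.41] d(target)cm [-0.06  1.73  0.42]
```

```bash
python3 -m creep '[[[-0.05,0.26,0.27,0,0,0,0],[0,0.26,0.27,0,0,0,0],[0,0,0,0,0,0,0],[0,0,0,0,0,0,0]]]' ; python3 goal.py 28 -43.3 2
```

```text
t: 10.65
tcp_pos: [554.4, 159.5, 37.4]
tcp_rot: [[-0.22, 0.861, -0.458], [0.975, 0.194, -0.103], [-0.0, -0.469, -0.883]]
contact_force: [0.2, -0.5, -2.0]
opening: 8.5
grip_force: 82.4
O [ 6.9 -0.6 29.9] front [-32.9  -0.7   8.8] rear [46.6 -0.4 51. ] tilt 27.98 open 8.5 F [-0.1  0.5 -2. ] M [ 0.09 -0.36 -0.01] t 10.65
rot [0.02 0.07 0.13] d(cur)cm [-0.06  1.24  0.1 ] d(target)cm [-0.05  1.24  0.1 ]
```

```bash
python3 -m creep '[[[0,0.2,0.15,0,0,0,0],[0,0.2,0.15,0,0,0,0],[0,0,0,0,0,0,0]]]' ; python3 goal.py 28 -43.3 2; python3 -m creep '[[[0,0.25,0,0,0,0,0],[0,0,0,0,0,0,0]]]'; python3 goal.py 28 -43.3 2
```

```text
t: 10.95
tcp_pos: [556.3, 159.9, 32.3]
tcp_rot: [[-0.22, 0.861, -0.458], [0.975, 0.194, -0.103], [0.0, -0.47, -0.883]]
contact_force: [0.6, 0.0, -0.9]
opening: 8.3
grip_force: 82.4
O [ 4.9 -0.5 24.8] front [-34.9  -0.6   3.6] rear [44.6 -0.4 45.9] tilt 28.02 open 8.3 F [-0.5  0.1 -0.9] M [ 0.14 -0.4   0.03] t 10.95
rot [-0.02  0.07  0.13] d(cur)cm [-0.05  0.82 -0.25] d(target)cm [-0.05  0.82 -0.25]
t: 11.15
tcp_pos: [558.7, 160.4, 31.3]
tcp_rot: [[-0.22, 0.861, -0.458], [0.975, 0.194, -0.103], [-0.0, -0.469, -0.883]]
contact_force: [0.0, 0.4, -1.0]
opening: 8.6
grip_force: 82.4
O [ 2.5 -0.5 23.7] front [-37.3  -0.6   2.6] rear [42.2 -0.4 44.9] tilt 28.0 open 8.6 F [-0.1 -0.4 -1. ] M [ 0.08 -0.38  0.02] t 11.15
rot [0.   0.07 0.13] d(cur)cm [-0.05  0.56 -0.23] d(target)cm [-0.05  0.56 -0.23]
```

```bash
python3 -m creep '[[[0,0.22,-0.1,0,0,0,0],[0,0,0,0,0,0,0]]]'; python3 goal.py 28 -43.3 2; python3 -m creep '[[[0,0.22,-0.1,0,0,0,0],[0,0,0,0,0,0,0]]]'; python3 goal.py 28 -43.3 2
```

```text
t: 11.35
tcp_pos: [561.1, 160.9, 31.3]
tcp_rot: [[-0.22, 0.861, -0.458], [0.975, 0.194, -0.103], [-0.0, -0.469, -0.883]]
contact_force: [-1.2, -0.2, -1.4]
opening: 8.6
grip_force: 82.4
O [-0.  -0.5 23.7] front [-39.8  -0.6   2.6] rear [39.7 -0.4 44.9] tilt 27.98 open 8.6 F [ 1.2 -0.1 -1.4] M [ 0.06 -0.36  0.02] t 11.35
rot [0.02 0.07 0.13] d(cur)cm [-0.05  0.34 -0.11] d(target)cm [-0.05  0.34 -0.11]
t: 11.55
tcp_pos: [563.2, 161.4, 31.0]
tcp_rot: [[-0.22, 0.861, -0.458], [0.975, 0.194, -0.103], [0.0, -0.47, -0.883]]
contact_force: [-0.4, 0.3, -2.0]
opening: 8.6
grip_force: 82.3
O [-2.2 -0.6 23.4] front [-41.9  -0.7   2.3] rear [37.5 -0.5 44.6] tilt 28.03 open 8.6 F [ 0.3 -0.3 -2. ] M [ 0.03 -0.29  0.  ] t 11.55
rot [-0.03  0.07  0.13] d(cur)cm [-0.06  0.14 -0.04] d(target)cm [-0.06  0.14 -0.04]
```

```bash
python3 -m creep '[[[0,0.12,-0.06,0,0,0,0],[0,0,0,0,0,0,0]]]'; python3 goal.py;python3 -m creep '[[[0,0.09,-0.05,0,0,0,0],[0,0,0,0,0,0,0]]]'; python3 goal.py; python3 - <<'E'
from cell import get_image
import cv2,numpy as np
g=lambda a,w:cv2.resize(np.ascontiguousarray(a[:,:,::-1]),(w,400),interpolation=cv2.INTER_CUBIC)
s=get_image("scene")["color"];w=get_image("wrist")["color"]
cv2.imwrite("pics/c6.png",np.hstack([g(s[195:285,300:390],400),g(w[100:340,200:440],400)]))
E
```

```text
t: 11.75
tcp_pos: [564.0, 161.6, 30.7]
tcp_rot: [[-0.22, 0.86, -0.46], [0.975, 0.194, -0.104], [0.0, -0.471, -0.882]]
contact_force: [-3.0, -0.4, -4.4]
opening: 8.6
grip_force: 81.9
O [-3.1 -0.6 23.2] front [-42.7  -0.7   2. ] rear [36.6 -0.5 44.4] tilt 28.1 open 8.6 F [ 3.  -0.3 -4.4] M [-0.05  0.12 -0.  ] t 11.75
t: 11.95
tcp_pos: [564.6, 161.8, 30.6]
tcp_rot: [[-0.22, 0.86, -0.461], [0.975, 0.194, -0.104], [0.0, -0.472, -0.881]]
contact_force: [-5.7, -0.8, -4.5]
opening: 8.6
grip_force: 81.6
O [-3.6 -0.7 23.1] front [-43.3  -0.8   1.8] rear [36.  -0.5 44.3] tilt 28.18 open 8.6 F [ 5.7 -0.4 -4.5] M [-0.11  0.36  0.04] t 11.95
```

View pics/c6.png

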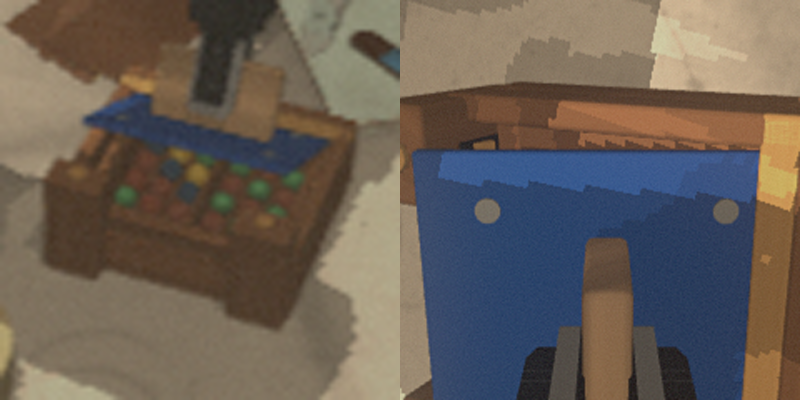

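```bash
cat > chain.py <<'E'
import sys,json
from goal import *
def pose(th,px,pz,y):
    th=np.radians(th); Rc=Rz(YAW); ex=np.array([np.cos(th),0,np.sin(th)]); n=np.array([-np.sin(th),0,np.cos(th)])
    R=Rc@np.stack([[0,-1,0],-ex,-n],1); O=np.array([px,y,pz])+45*ex
    return CASE+Rc@O-R@OFF,R
s=report(); p,R=s["tcp_pos"],s["tcp_rot"]
for g in json.loads(sys.argv[1]):
    q,S=pose(*g); print((R.T@(q-p)/10).round(3),np.degrees(Ro.from_matrix(R.T@S).as_rotvec()).round(2)); p,R=q,S
E
python3 chain.py '[[26,-42.6,1.5,-0.4],[23,-42.6,1,-0.3],[20,-42.8,0.8,-0.2],[17,-43.1,0.7,-0.2],[14,-43.4,0.6,-0.2],[11,-43.7,0.6,-0.2]]'
```

```text
O [-3.6 -0.6 23.1] front [-43.3  -0.7   1.8] rear [36.  -0.5 44.3] tilt 28.17 open 8.5 F [ 5.8 -0.7 -5.6] M [-0.13  0.4   0.04] t 12.05
[-0.022  0.027  0.23 ] [-2.17  0.06  0.14]
[-0.01   0.125  0.276] [-3. -0.  0.]
[-0.01   0.129  0.242] [-3. -0. -0.]
[0.    0.135 0.231] [-3.  0.  0.]
[-0.     0.135  0.232] [-3. -0.  0.]
[0.    0.132 0.224] [-3. -0. -0.]
```

```bash
python3 -m creep '[[[-0.02,0.02,0.23,-2.2,0,0.1,0],[-0.01,0.12,0.27,-3,0,0,0],[0,0,0,0,0,0,0]]]'; python3 goal.py; python3 -m creep '[[[0,0.13,0.24,-3,0,0,0],[0,0.13,0.23,-3,0,0,0],[0,0,0,0,0,0,0]]]'; python3 chain.py '[[14,-43.4,0.6,-0.2],[11,-43.7,0.6,-0.2],[8.5,-43.9,0.6,-0.2],[6.5,-44,0.6,-0.2]]'
```

```text
t: 12.35
tcp_pos: [564.5, 161.5, 26.6]
tcp_rot: [[-0.219, 0.9, -0.376], [0.976, 0.201, -0.085], [-0.001, -0.386, -0.923]]
contact_force: [-0.2, 0.7, -4.5]
opening: 8.7
grip_force: 81.8
O [-1.9 -0.3 19.8] front [-43.5  -0.3   2.5] rear [39.6 -0.3 37.2] tilt 22.7 open 8.7 F [ 0.  -0.8 -4.5] M [ 0.16 -0.29  0.01] t 12.35
t: 12.65
tcp_pos: [565.2, 161.6, 21.4]
tcp_rot: [[-0.219, 0.934, -0.282], [0.976, 0.209, -0.064], [-0.001, -0.289, -0.957]]
contact_force: [0.2, -0.8, -0.6]
opening: 8.4
grip_force: 82.3
O [-0.8 -0.3 15.2] front [-43.8  -0.3   2.2] rear [42.3 -0.2 28.2] tilt 16.79 open 8.4 F [ 0.   0.8 -0.6] M [ 0.06 -0.21  0.02] t 12.65
[-0.004  0.099  0.379] [-2.79  0.06  0.04]
[0.    0.132 0.224] [-3. -0. -0.]
[-0.     0.105  0.189] [-2.5 -0.  -0. ]
[-0.     0.077  0.153] [-2.  0. -0.]
```

```bash
python3 -m creep '[[[0,0.11,0.3,-2.8,0,0,0],[0,0.14,0.22,-3,0,0,0],[0,0,0,0,0,0,0]]]'; python3 goal.py; python3 -m creep '[[[0,0.11,0.19,-2.5,0,0,0],[0,0,0,0,0,0,0]]]'; python3 chain.py '[[7,-44,0.6,-0.2],[5,-44.2,0.6,-0.2],[3,-44.3,0.6,-0.2],[1,-44.4,0.6,-0.2]]'
```

```text
t: 12.95
tcp_pos: [566.1, 161.8, 15.4]
tcp_rot: [[-0.219, 0.958, -0.187], [0.976, 0.214, -0.043], [-0.001, -0.192, -0.981]]
contact_force: [0.1, -0.0, -1.7]
opening: 8.6
grip_force: 82.3
O [ 0.1 -0.2  9.6] front [-44.   -0.3   1. ] rear [44.3 -0.2 18.3] tilt 11.07 open 8.6 F [-0.1  0.  -1.7] M [ 0.04 -0.15 -0.02] t 12.95
t: 13.15
tcp_pos: [566.9, 161.9, 13.2]
tcp_rot: [[-0.219, 0.965, -0.146], [0.976, 0.216, -0.033], [-0.001, -0.15, -0.989]]
contact_force: [-0.3, -0.1, -2.5]
opening: 8.5
grip_force: 82.3
O [ 0.1 -0.2  7.5] front [-44.4  -0.2   0.8] rear [44.6 -0.2 14.2] tilt 8.61 open 8.5 F [ 0.3 -0.  -2.5] M [ 0.05 -0.11  0.03] t 13.15
[0.001 0.014 0.146] [-1.61  0.05  0.05]
[0.    0.087 0.152] [-2.  0.  0.]
[-0.     0.077  0.154] [-2. -0. -0.]
[0.    0.077 0.154] [-2. -0.  0.]
```

```bash
python3 -m creep '[[[0,0.03,0.14,-1.6,0,0,0],[0,0,0,0,0,0,0]]]'; python3 goal.py; python3 -m creep '[[[0,0.08,0.15,-2,0,0,0],[0,0,0,0,0,0,0]]]'; python3 goal.py;  python3 -m creep '[[[0,0.04,0.08,-1,0,0,0],[0,0,0,0,0,0,0]]]'; python3 chain.py '[[3,-44.3,0.6,-0.2],[1,-44.4,0.6,-0.2]]'
```

```text
t: 13.35
tcp_pos: [567.2, 161.9, 11.6]
tcp_rot: [[-0.219, 0.969, -0.119], [0.976, 0.217, -0.027], [-0.001, -0.122, -0.993]]
contact_force: [-1.1, -0.7, -1.6]
opening: 8.7
grip_force: 82.3
O [ 0.3 -0.2  6. ] front [-44.4  -0.2   0.5] rear [45.  -0.1 11.5] tilt 7.01 open 8.7 F [ 1.2  0.4 -1.6] M [-0.01 -0.04 -0.07] t 13.35
t: 13.55
tcp_pos: [568.3, 162.1, 10.3]
tcp_rot: [[-0.219, 0.972, -0.083], [0.976, 0.218, -0.02], [-0.001, -0.085, -0.996]]
contact_force: [2.3, 0.4, -1.4]
opening: 8.4
grip_force: 82.4
O [-0.2 -0.1  4.8] front [-45.   -0.2   0.9] rear [44.6 -0.1  8.6] tilt 4.89 open 8.4 F [-2.3  0.1 -1.4] M [ 0.1  -0.51  0.03] t 13.55
t: 13.75
tcp_pos: [568.7, 162.2, 9.6]
tcp_rot: [[-0.219, 0.974, -0.065], [0.976, 0.218, -0.016], [-0.001, -0.067, -0.998]]
contact_force: [3.8, 0.5, -0.0]
opening: 8.5
grip_force: 82.7
O [-0.2 -0.1  4. ] front [-45.1  -0.1   1. ] rear [44.7 -0.   7. ] tilt 3.83 open 8.5 F [-3.8  0.4 -0. ] M [-0.   -0.55 -0.02] t 13.75
[ 0.014 -0.052  0.114] [-0.83  0.06  0.06]
[0.    0.077 0.154] [-2. -0.  0.]
```

```bash
python3 -m creep '[[[0,0,0.1,-1,0,0,0],[0,0,0,0,0,0,0]]]'; python3 goal.py; python3 -m creep '[[[0,0,0.1,-1,0,0,0],[0,0,0,0,0,0,0]]]'; python3 goal.py;  python3 -m creep '[[[0,0,0.08,-1,0,0,0],[0,0,0,0,0,0,0]]]'; python3 goal.py
```

```text
t: 13.95
tcp_pos: [568.1, 162.1, 8.0]
tcp_rot: [[-0.219, 0.975, -0.048], [0.976, 0.218, -0.012], [-0.001, -0.05, -0.999]]
contact_force: [4.3, 0.2, -2.3]
opening: 8.8
grip_force: 82.3
O [ 0.7 -0.2  2.5] front [-44.2  -0.2   0.3] rear [45.7 -0.1  4.8] tilt 2.85 open 8.8 F [-4.2  0.7 -2.3] M [ 0.04 -0.88  0.09] t 13.95
t: 14.15
tcp_pos: [568.2, 162.2, 7.1]
tcp_rot: [[-0.219, 0.975, -0.031], [0.976, 0.219, -0.008], [-0.001, -0.031, -1.0]]
contact_force: [5.6, 1.0, -2.1]
opening: 8.7
grip_force: 82.1
O [ 1.  -0.3  1.6] front [-44.   -0.3   0.2] rear [45.9 -0.2  3. ] tilt 1.8 open 8.7 F [-5.7  0.3 -2.1] M [ 0.23 -1.04  0.1 ] t 14.15
t: 14.35
tcp_pos: [568.3, 162.3, 6.0]
tcp_rot: [[-0.219, 0.976, -0.013], [0.976, 0.219, -0.004], [-0.001, -0.014, -1.0]]
contact_force: [6.5, 1.2, -6.3]
opening: 8.6
grip_force: 81.5
O [ 1.1 -0.2  0.5] front [-43.9  -0.3  -0.1] rear [46.1 -0.2  1.2] tilt 0.78 open 8.6 F [-6.6  0.3 -6.3] M [ 0.4  -1.48  0.13] t 14.35
```

```bash
python3 -m creep '[[[0,0.05,0.05,-0.8,0,0,0],[0,0,0,0,0,0,0]]]'; python3 goal.py; python3 -m creep '[[[0,0.05,0.08,-0.3,0,0,0],[0,0,0,0,0,0,0]]]'; python3 goal.py;  python3 -m creep '[[[0,0,0.08,0,0,0,0],[0,0,0,0,0,0,0]]]'; python3 goal.py
```

```text
t: 14.55
tcp_pos: [568.6, 162.3, 5.6]
tcp_rot: [[-0.219, 0.976, -0.0], [0.976, 0.219, -0.001], [-0.001, -0.0, -1.0]]
contact_force: [5.4, 1.9, -5.1]
opening: 8.6
grip_force: 81.8
O [ 1.1 -0.2  0.1] front [-43.9  -0.3   0.1] rear [46.1 -0.2  0.1] tilt 0.02 open 8.6 F [-5.7 -0.7 -5.1] M [ 0.28 -1.23  0.15] t 14.55
t: 14.75
tcp_pos: [568.8, 162.3, 5.0]
tcp_rot: [[-0.219, 0.976, 0.004], [0.976, 0.219, 0.0], [-0.001, 0.004, -1.0]]
contact_force: [4.8, 0.3, -1.8]
opening: 8.7
grip_force: 82.3
O [ 1.  -0.2 -0.5] front [-44.   -0.3  -0.4] rear [46.  -0.2 -0.7] tilt -0.21 open 8.7 F [-4.7  0.8 -1.8] M [ 0.18 -0.85  0.15] t 14.75
t: 14.95
tcp_pos: [568.9, 162.4, 4.7]
tcp_rot: [[-0.219, 0.976, 0.004], [0.976, 0.219, -0.0], [-0.001, 0.004, -1.0]]
contact_force: [2.8, 0.5, 3.9]
opening: 8.4
grip_force: 83.2
O [ 0.8 -0.2 -0.8] front [-44.2  -0.3  -0.6] rear [45.8 -0.2 -0.9] tilt -0.22 open 8.4 F [-2.8  0.1  3.9] M [ 0.07 -0.37  0.17] t 14.95
```

```bash
python3 -m creep '[[[0,0,0.05,-0.4,0,0,0],[0,0,0,0,0,0,0]]]'; python3 goal.py; python3 -m creep '[[[0,0,0.04,-0.4,0,0,0],[0,0,0,0,0,0,0]]]'; python3 goal.py
```

```text
t: 15.15
tcp_pos: [569.2, 162.4, 4.9]
tcp_rot: [[-0.219, 0.976, 0.012], [0.976, 0.219, 0.002], [-0.001, 0.012, -1.0]]
contact_force: [2.5, 0.9, 9.8]
opening: 8.8
grip_force: 84.0
O [ 0.7 -0.2 -0.6] front [-44.3  -0.3  -0. ] rear [45.7 -0.2 -1.1] tilt -0.69 open 8.8 F [-2.6 -0.3  9.8] M [-0.05  0.01  0.16] t 15.15
t: 15.35
tcp_pos: [569.4, 162.5, 5.1]
tcp_rot: [[-0.219, 0.976, 0.02], [0.976, 0.219, 0.003], [-0.001, 0.02, -1.0]]
contact_force: [2.8, -0.1, 13.4]
opening: 8.2
grip_force: 84.7
O [ 0.6 -0.2 -0.4] front [-44.4  -0.3   0.5] rear [45.6 -0.1 -1.3] tilt -1.13 open 8.2 F [-2.7  0.7 13.4] M [-0.01  0.23  0.17] t 15.35
```

```bash
python3 -m creep '[[[0,0,0,0.5,0,0,0],[0,0,0,0.5,0,0,0],[0,0,0,0,0,0,0]]]'; python3 goal.py; python3 -m creep '[[[0,0,0,0,0,0,2.5],[0,0,0,0,0,0,2.5],[0,0,0,0,0,0,2.5]]]';python3 goal.py; python3 - <<'E'
from cell import *
import pickle,numpy as np
from h import *
from scipy.optimize import least_squares
s=env.state(); d=get_image("wrist"); pickle.dump((s,d),open("w5.pkl","wb"))
import cv2; im=d["color"][:,:,::-1]; cv2.imwrite("pics/w5.png",im)
b=((im[...,0].astype(int)-im[...,2])>35).astype(np.uint8)
n,l,st,_=cv2.connectedComponentsWithStats(b);k=1+st[1:,4].argmax();print(st[k])
for r in range(130,300,12):
  c=np.where(l[r]==k)[0]; print(r,c.min() if len(c) else None,c.max() if len(c) else None)
c=cam(d,wristT(d,s))
for z in (28,30,33):
  print(z,proj(np.array([[-37,-50,z],[45,-50,z],[45,0,z],[-37,0,z]])@Rz(3.361).T+[569.7,161,0],*c).round(1).tolist())
E
```

```text
t: 15.65
tcp_pos: [568.8, 162.3, 4.7]
tcp_rot: [[-0.219, 0.976, 0.001], [0.976, 0.219, -0.001], [-0.001, 0.0, -1.0]]
contact_force: [-1.2, 0.2, 12.3]
opening: 8.8
grip_force: 84.6
O [ 0.9 -0.2 -0.8] front [-44.1  -0.3  -0.8] rear [45.9 -0.1 -0.8] tilt -0.02 open 8.8 F [ 1.1 -0.4 12.3] M [-0.03  0.21  0.2 ] t 15.65
t: 15.95
tcp_pos: [568.0, 162.3, 2.8]
tcp_rot: [[-0.219, 0.976, -0.002], [0.976, 0.219, -0.001], [-0.0, -0.002, -1.0]]
contact_force: [0.7, 0.8, 0.1]
opening: 24.7
grip_force: 0.0
O [ 1.6 -0.3 -2.7] front [-43.4  -0.4  -2.8] rear [46.6 -0.3 -2.6] tilt 0.11 open 24.7 F [-0.8 -0.7  0.1] M [ 0.03 -0.   -0.05] t 15.95
[  208   193   223   216 27410]
130 None None
142 None None
154 None None
166 None None
178 None None
190 None None
202 210 429
214 218 428
226 218 427
238 214 426
250 213 425
262 214 424
274 215 423
286 216 422
298 218 421
28 [[427.5, 193.1], [209.3, 192.6], [219.8, 311.5], [417.6, 312.0]]
30 [[428.8, 194.2], [207.8, 193.7], [218.6, 313.9], [418.7, 314.4]]
33 [[430.9, 195.9], [205.5, 195.4], [216.7, 317.6], [420.4, 318.1]]
```

```bash
python3 -m creep '[[[0,0,-0.5,0,0,0,2.5],[0,0,-2,0,0,0,2.5],[0,0,-3,0,0,0,2.5],[0,0,-4,0,0,0,3],[-3,0,-2,0,0,0,3],[-4,0,0,0,0,0,3],[-1.5,0,0,0,0,0,3],[0,0,0,0,0,0,3],[0,0,0,0,0,0,3]]]'; python3 - <<'E'
from cell import *
import numpy as np,cv2
from h import *
s=env.state(); d=get_image("wrist"); im=d["color"][:,:,::-1]; cv2.imwrite("pics/w6.png",im)
b=((im[...,0].astype(int)-im[...,2])>30).astype(np.uint8)
n,l,st,_=cv2.connectedComponentsWithStats(b);k=1+st[1:,4].argmax();x,y,w,h,_=st[k];print(st[k])
for r in range(y,y+h,3):
  c=np.where(l[r]==k)[0]; print(r,c.min(),c.max(),end=" | ")
c=cam(d,wristT(d,s))
f=lambda P:proj(np.array(P)@Rz(3.361).T+[569.7,161,0],*c).round(1).tolist()
for z in (28,32): print("\n",z,f([[-37,-50,z],[45,-50,z],[45,50,z],[-37,50,z],[45,-40,z],[45,40,z],[42,40,z]]))
E
```

```text
t: 16.9
tcp_pos: [587.0, 79.9, 118.1]
tcp_rot: [[-0.218, 0.976, -0.001], [0.976, 0.218, -0.0], [-0.0, -0.001, -1.0]]
contact_force: [0.4, 0.6, -0.1]
opening: 30.2
grip_force: 0.0
[  249    11   142   170 19843]
11 256 390 | 14 249 390 | 17 253 390 | 20 255 389 | 23 255 389 | 26 255 389 | 29 255 389 | 32 255 389 | 35 255 389 | 38 256 389 | 41 255 388 | 44 250 388 | 47 250 388 | 50 250 388 | 53 250 388 | 56 251 388 | 59 251 387 | 62 251 387 | 65 251 387 | 68 252 387 | 71 252 387 | 74 252 387 | 77 252 387 | 80 252 386 | 83 252 386 | 86 252 386 | 89 252 386 | 92 253 386 | 95 253 386 | 98 253 386 | 101 253 386 | 104 253 386 | 107 253 385 | 110 254 385 | 113 254 385 | 116 254 385 | 119 254 385 | 122 254 385 | 125 255 385 | 128 255 384 | 131 255 384 | 134 255 384 | 137 255 384 | 140 255 384 | 143 256 384 | 146 256 384 | 149 256 384 | 152 256 383 | 155 256 383 | 158 262 383 | 161 262 383 | 164 262 383 | 167 262 383 | 170 262 383 | 173 262 382 | 176 262 382 | 179 258 382 | 
 28 [[390.0, 10.3], [249.4, 10.1], [258.2, 181.0], [381.8, 181.2], [250.4, 29.3], [257.4, 165.8], [262.0, 165.8]]

 32 [[391.1, 8.6], [248.2, 8.4], [257.2, 182.0], [382.6, 182.2], [249.2, 28.0], [256.4, 166.6], [261.1, 166.6]]
```

```bash
python3 -c "
from cell import env; print(env.close_job())"
```

```text
the job is handed in; nothing more can be done
None
```

The blue cover is on the open bead case, lying level on the ledge with its front edge under the lip and both catches over its rear edge; I let go, moved the gripper clear and handed the job in at about 17 s.

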